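Press a lipping onto a veneered panel

TASK

Take the long dark wooden strip (not the short offcut of the same wood) and lay it flat in the air press's open gap, alongside the veneered panel's edge with its ends level with the panel's to about a centimetre, and let go of it. Then push the spring-centred valve lever sideways, towards the panel side of the press, until the ram squeezes the strip tight against the panel; keep it squeezed for three full seconds, then let the lever come back to its upright centre so that the ram withdraws and the strip stays tight on the panel. Move the ram only with the lever, and leave the offcut and the roll of tape where they are.

Things in the scene. Friction and masses are not known exactly. Their poses are not given: they have to be found in the camera images.
- press: Fixed air press. Grey bed 180 (x) by 470 (y) by 18 mm thick. Origin at bench level under the gap's middle, y the ram's pushing direction. Gap y -50 to +50 mm (ram at rest); chequered veneered panel y +50 to +180, x -80 to +80, top 40 mm above bench; beyond it a fence with hold-downs, y above +130, 87 mm high; ram cylinder y -114 to -253, 88 mm high. Yaw within 0.2 rad of the robot's frame.
- gap_middle (a point): Middle of the open gap on the bed's top surface (18 mm above the bench). The gap is 100 mm long in the press's y when the ram is at rest. Axes as the press.
- panel_edge (a point): Middle of the panel's edge face that the strip is pressed against: 50 mm from gap_middle along the press's +y, 29 mm above the bench. Tight, the strip's centre lies 15 mm short of this face.
- shoe: Black rubber pusher on the ram's end, 100 (press x) by 12 by 34 mm high, lower edge 4 mm above the bed; its front face is shoe_face. It is sprung on the ram: 2.5 N to begin yielding, then 200 N/m.
- shoe_face (a point): Centre of the shoe's front face, 39 mm above the bench; at rest 50 mm from gap_middle along the press's -y. It advances to the press's +y with the lever: 140 mm per rad (84 mm at full lever), and draws back up to 35 mm when the lever is pushed the other way.
- lever (a joint): Valve lever angle, rad: 0 upright (spring-centred), positive leaning to the press's +y (to the panel), stops at -0.25 and 0.6. The ram stays out only while the lever is held over; let go, a 1.2 N m/rad spring brings both back in half a second. With the strip in the gap it is first tight at about 0.50: hold at 0.55 to 0.6 to squeeze. At the stop the knob needs about 11 N.
- lever_knob (a point): Centre of the lever's black ball knob, 32 mm diameter, 140 mm from the pivot along a 12 mm round steel rod; 215 mm above the bench when upright.
- lever_pivot (a point): Lever's pivot, 75 mm above the bench on the aluminium valve block (base 70 by 100 mm, block up to 86 mm high at the cheeks). Its axes are the press's: the lever swings in this point's y-z plane. The valve stands on the bench in front of the press (robot side), either at its panel end or at its cylinder end.
- regulator: Fixed air regulator with a round black knob and a gauge, 70 by 100 mm base, 92 mm high; stands at the end of the press where the valve is not. Not used. Origin under its centre.
- lipping: The strip to press: dark wood, 160 (its x) by 30 (its y) by 28 mm high, about 95 g, lying flat on the bench to the left or right of the valve. Origin at the centre of its underside; either end and either side may face the panel.
- offcut: Short offcut of the same wood and section, 90 by 30 by 28 mm, on the other side. Leave it. Origin at the centre of its underside.
- tape: Roll of tape, 68 mm diameter, 22 mm high, lying on the bench between valve and regulator. Leave it. Origin under its centre.
Things that resemble listed ones, but are neither listed nor needed, are in the scene too. Leave any yellow look-alike of the part that bears lever alone.

How it is judged (in metres and radians):
On the way, in this order (a step that is already met when the one before it is completed fails the run):
1. the long strip lies flat on the press bed in the gap, along the panel's edge, ends level with the panel's within 15 mm, and is let go (z of lipping in the frame of press between 0.013 and 0.023 m and angle between lipping's own z axis and vertical below 0.1 rad and x of lipping in the frame of press between -0.015 and 0.015 m and y of lipping in the frame of press between -0.036 and 0.04 m and angle between the x axis of lipping and the x axis of press, either way round below 0.25 rad and contact force between the fingers and lipping below 0.2 N), for 0.2 s.
2. with the lever over towards the panel, the ram's shoe squeezes the strip tight against the panel (gap under 3 mm, shoe force over 1.5 N) without a break for 2.7 s (z of lipping in the frame of press between 0.013 and 0.023 m and angle between lipping's own z axis and vertical below 0.1 rad and x of lipping in the frame of press between -0.015 and 0.015 m and y of lipping in the frame of press between 0.032 and 0.038 m and angle between the x axis of lipping and the x axis of press, either way round below 0.05 rad and contact force between shoe and lipping above 1.5 N and value of joint lever above 0.4 rad and contact force between the fingers and lipping below 0.2 N), for 2.7 s.
3. the lever is back at its centre (within 0.06 rad) (value of joint lever between -0.06 and 0.06 rad), for 0.3 s.
At the end, for the whole second after the job is handed in: The long strip lies flat on the bed, at rest, tight along the panel's edge (gap under 3 mm, parallel within 0.05 rad), its ends level with the panel's within 15 mm; the lever is upright at its centre within 0.06 rad and the ram's shoe has drawn back off the strip (all of step 3 and z of lipping in the frame of press between 0.013 and 0.023 m and angle between lipping's own z axis and vertical below 0.1 rad and x of lipping in the frame of press between -0.015 and 0.015 m and y of lipping in the frame of press between 0.032 and 0.038 m and angle between the x axis of lipping and the x axis of press, either way round below 0.05 rad and linear speed of lipping below 0.01 m/s and contact force between shoe and lipping below 0.2 N); the robot touches nothing.
It fails at once if the ram's shoe is pushed by the robot itself (over 3 N) (contact force between any of the fingers, the arm and shoe above 3 N).
It fails at once if the short offcut or the tape roll is moved more than 40 mm (distance of any of offcut, tape from where it was at the start of the episode above 0.04 m).
It also fails if it takes over 58 s, if anything falls off the work surface, if the arm or the gripper's body presses on something with over 40 N, if the wrist force passes 120 N, or if a joint passes its speed limit or range.

ROBOT

A 6-joint arm with a two-finger parallel gripper is mounted at the origin on the work surface. World frame = base frame: x ahead of the robot, y to its left, z up, the work surface at z = 0. Lengths are in mm, angles in rad, forces in N, time in s.
With the tool pointing down it reaches from about 350 to 925 mm from the base axis. Payload 6.4 kg.
Tool frame: the origin (TCP) lies at the very end of the fingers, on their centre line; the grasp point (between the pads) lies 19 mm behind it; z points along the fingers, y is the line along which they close (so a half turn about z gives the same grasp; the last joint's range is limited). The gripper opens to 94 mm and grips with 3 to 60 N. Pads are 16 mm wide; open, the fingers measure 119 mm over their backs; the gripper's body (75 mm by 177 mm) begins 78 mm behind the grasp point.
Start: joints at [1.16, 0.245, 1.558, -0, 1.339, -0.174], TCP at [152.482, 631.872, 179.255] pointing down, gripper open.
Joint ranges: [-3.13, 3.13], [-1.02, 2.26], [0.13, 2.54], [-0.95, 4.09], [0.21, 2.88], [-2.74, 2.74]. Speed limits (rad/s): [2.57, 2.57, 3.14, 3.14, 3.14, 3.14].

INTERFACE

Orientations are given as a unit quaternion [w, x, y, z].
In Python, from rig import get_state, capture, job_done gives the robot as it stands.
- The arm moves only by the tool drive_tool, never from a script. Its argument "deltas" is text: rows parted by semicolons, each of 7 numbers parted by spaces: the shift along the tool's x, y, z in m, then the turn, a rotation vector about the tool's x, y, z in rad, then the opening, from 0 (shut) to 1 (fully open). In form: x y z ax ay az jaw; .... A call has 1 to 5 rows; each row shifts and turns the commanded pose from where the row before left it, along the tool's axes as they then stand; what a row does not reach is not made up. A row lasts 1/10 s, in which the tool goes at most 50 mm and 8.59 degrees, less where a joint would pass 70% of its speed; a pose out of reach is approached as far as the arm can. A call is refused whole if a number of a shift passes 0.05 or a number of a turn 0.15, either way. A call with a gripper value outside its range is refused whole. The fingers move at their own pace and stop on an object; the grip force is fixed at half the most. Time passes only in rows, so rows that do not move let the fingers close. It gives the time, the measured TCP pose, the force, the opening and the grip force at its end, in the units of the state.
- get_state(): the state, without advancing time (a new reading comes with each control period).
- capture(name): name is "scene" or "side" or "wrist"; returns a dict with "color" (400x640x3 uint8, red, green, blue), "z_map" (400x640 float32, mm along the optical axis (not along the pixel's ray), 0 where there is no reading), "fovy" (degrees; the focal length in pixels is half the picture's height over the tangent of half this angle, whatever the lens; pixels are square), "cx", "cy" (the principal point, pixels), "R" (3x3) and "t" (3): a world point X has camera coordinates R X + t; the wrist camera has in their place "tool_from_camera" (4x4, takes a point from camera to tool coordinates, whose origin is the TCP and whose axes are the flange's). Camera axes: x right, y down, z forward; pixel columns grow to the right and rows downward; lengths in mm; the calibration is good to about 2 mm. A picture is of the moment at which its call begins: read the wrist's pose just before it.
- job_done(): hands the job in; it is judged then, once.
The state is a dict: "t": time; "joints": joint angles; "joint_velocities": joint speeds; "tau": joint torques, N m; "ee_pos": TCP position; "orientation": TCP orientation; "contact_force": force on the tool from outside, world axes, zero at the start; "torque": the same for the moment, N m; "width": finger opening in mm; "grasp_force": force on a finger pad.
Only numpy, scipy, OpenCV 4.12 (cv2) and the standard library are available. Lean on these libraries where they do the work, as an engineer would, in place of code of your own. Each camera call takes 0.05 s, during which the arm holds its last target. There are 200 camera calls.

## Working session

There is one attempt and no reset: what is moved stays moved. The work goes in short steps, Python scripts to look and compute and a tool call to move; the robot and the scene stay as the last step left them, time stands still between calls to the robot, and variables do not carry over. Pictures are saved under pics/ and viewed, at most 10 in all, crops included, and the job is handed in when it is done.

Besides the shell and the picture viewer there is one more tool, called after "Call:" by a JSON object that holds its "name" and its "arguments". drive_tool: Moves the arm, as the interface text tells. Its arguments: {"type":"object","properties":{"deltas":{"type":"string"}},"required":["deltas"]}

```bash
mkdir -p pics; ls
cat > h.py <<'E'
import numpy as np, cv2, pickle
from rig import get_state, capture
from scipy.spatial.transform import Rotation as Ro
def pose(s):
    q=s['orientation']; T=np.eye(4); T[:3,:3]=Ro.from_quat([q[1],q[2],q[3],q[0]]).as_matrix(); T[:3,3]=s['ee_pos']; return T
def cap(n):
    s=get_state(); c=capture(n); h=c['color'].shape[0]; c['f']=h/2/np.tan(np.radians(c['fovy'])/2)
    if n=='wrist': W=pose(s)@np.array(c['tool_from_camera'])
    else:
        W=np.eye(4); R=np.array(c['R']); W[:3,:3]=R.T; W[:3,3]=-R.T@np.array(c['t'])
    c['W']=W; return c
def cloud(c):
    z=c['z_map']; v,u=np.mgrid[:z.shape[0],:z.shape[1]]
    P=np.stack([(u-c['cx'])/c['f']*z,(v-c['cy'])/c['f']*z,z],-1)@c['W'][:3,:3].T+c['W'][:3,3]
    P[z==0]=np.nan; return P
def ray(c,u,v,h):
    d=c['W'][:3,:3]@np.array([(u-c['cx'])/c['f'],(v-c['cy'])/c['f'],1]); o=c['W'][:3,3]
    return o+d*(h-o[2])/d[2]
E
python3 - <<'E'
from h import *
for n in ['scene','side','wrist']:
    c=cap(n); pickle.dump(c,open(n+'.pkl','wb')); cv2.imwrite(f'pics/{n}0.png',c['color'][:,:,::-1]); print(n,c['W'].round(2).tolist(),c['f'])
print(get_state())
E
```

```text
pics
scene [[-0.81, 0.32, -0.49, 1011.2], [0.58, 0.45, -0.68, 631.6], [0.0, -0.84, -0.55, 664.7], [0.0, 0.0, 0.0, 1.0]] 373.23676014901946
side [[1.0, -0.05, 0.06, 498.5], [-0.08, -0.76, 0.65, -626.78], [0.01, -0.65, -0.76, 906.04], [0.0, 0.0, 0.0, 1.0]] 363.03740680519076
wrist [[0.24, 0.94, 0.23, 85.79], [0.97, -0.23, -0.06, 648.48], [-0.0, 0.24, -0.97, 382.92], [0.0, 0.0, 0.0, 1.0]] 281.4535223937719
{'t': 0.15, 'joints': array([ 1.15991014e+00,  2.45634101e-01,  1.55871730e+00, -6.64674457e-06,
        1.33869271e+00, -1.74081034e-01]), 'joint_velocities': array([ 0.00102106, -0.0015053 , -0.00382824,  0.0016205 , -0.00306016,
       -0.00024724]), 'tau': array([-7.61257434e-05, -4.16271615e+01, -3.14979637e+01,  6.85120560e-02,
        3.16267298e-02, -8.09529774e-05]), 'ee_pos': array([152.27390299, 631.40688442, 178.42000218]), 'orientation': array([-2.06153535e-04,  1.18125324e-01,  9.92998430e-01, -6.95838720e-04]), 'contact_force': array([ 0.28756955, -0.26557349, -0.10584354]), 'torque': array([-0.00693884, -0.05458714,  0.02699364]), 'grasp_force': 0.0, 'width': 94.01411476017462}
```

View pics/scene0.png

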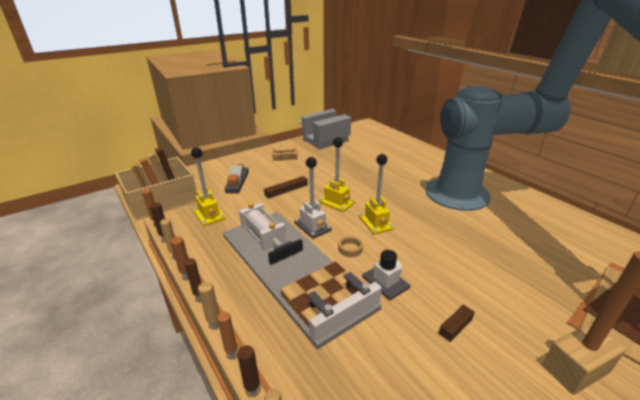

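View pics/side0.png

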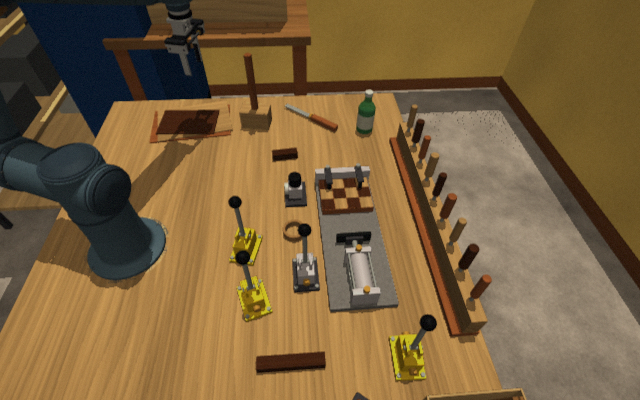

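The side view shows the strip at (291,362), offcut (285,154), tape (294,231), real valve knob (305,230), and the press running from its cylinder (360,275) to its panel (345,195). The three yellow levers are decoys.

```bash
cat > m.py <<'E'
from h import *
c=pickle.load(open('side.pkl','rb')); P=cloud(c); im=c['color'].astype(int)
def comp(mask,seed):
    n,l,st,ce=cv2.connectedComponentsWithStats(mask.astype(np.uint8)); 
    return l==l[seed[1],seed[0]]
def rect(c,m,h):
    ys,xs=np.nonzero(m); cs=cv2.findContours(m.astype(np.uint8),cv2.RETR_EXTERNAL,cv2.CHAIN_APPROX_NONE)[0]
    pts=np.array([ray(c,x,y,h)[:2] for x,y in max(cs,key=len)[:,0]],np.float32); return cv2.minAreaRect(pts)
for nm,s in [('strip',(291,362)),('off',(285,155))]:
    h=P[s[1],s[0]]; print(nm,h.round(1))
    m=(P[...,2]>20)&(P[...,2]<36)&(np.abs(P[...,:2]-h[:2]).max(-1)<110)&(im.sum(-1)<260)
    m=comp(m,s); q=P[m]; print(m.sum(),rect(c,m,28),cv2.minAreaRect(q[:,:2].astype(np.float32)),np.median(q[:,2]))
for nm,s in [('knob',(305,230)),('tape',(285,231)),('bedgap',(340,225)),('panel',(345,190)),('bed near end',(340,300)),('valve',(306,270))]: print(nm,P[s[1],s[0]].round(1))
# bed: z 12..24 grey
z=P[...,2]; g=(im.max(-1)-im.min(-1)<25)
m=comp((z>12)&(z<24)&g,(340,225)); q=P[m]; print('bed',m.sum(),cv2.minAreaRect(q[:,:2].astype(np.float32)),np.median(q[:,2]))
sc=pickle.load(open('scene.pkl','rb'));Q=cloud(sc)
for n,PP,cc in (('side',P,c),('scene',Q,sc)):
    m=(PP[...,2]>12)&(PP[...,2]<24)&(cc['color'].astype(int).max(-1)-cc['color'].astype(int).min(-1)<25)&(PP[...,0]>550)&(PP[...,0]<900)&(np.abs(PP[...,1])<350)
    print(n,m.sum(),cv2.minAreaRect(PP[m][:,:2].astype(np.float32)))
k=np.nanmedian(P[228:233,303:308].reshape(-1,3),0);print('knobfront',k)
u=np.kron(c['color'][140:380,220:440,::-1],np.ones((2,2,1),np.uint8)); cv2.imwrite('pics/crop.png',cv2.resize(c['color'][140:330,250:420,::-1],None,fx=3,fy=3,interpolation=cv2.INTER_CUBIC))
E
python3 m.py
```

```text
strip [ 469.1 -364.3   27.8]
965 ((467.74560546875, -361.0632019042969), (158.48336791992188, 31.772560119628906), 0.11033307015895844) ((467.85723876953125, -360.2617492675781), (158.7096405029297, 29.813817977905273), 0.00938396155834198) 29.10309450866282
off [468.1 349.4  18.1]
255830 ((713.56396484375, 609.5762939453125), (2170.078125, 3843.799560546875), 87.6636962890625) ((473.7259521484375, 724.5213623046875), (3539.641845703125, 2463.653076171875), 0.8982818126678467) nan
knob [ 516.3 -137.3  227.6]
tape [462.2   7.6  27.1]
bedgap [628.9  24.9  18.8]
panel [657.8 145.5  42.1]
bed near end [ 600.7 -216.2   17.5]
valve [ 516.3 -146.6   61.3]
bed 4082 ((657.7102661132812, -16.629852294921875), (178.98516845703125, 446.2432556152344), 0.8488875031471252) 19.17139307335816
side 4128 ((658.358642578125, -60.388580322265625), (178.98516845703125, 533.7703247070312), 0.8488875031471252)
scene 3694 ((650.7787475585938, 1.1998443603515625), (203.14157104492188, 464.10980224609375), 0.5529718399047852)
knobfront [ 516.29302685 -137.03099264  227.34003943]
```

View pics/crop.png

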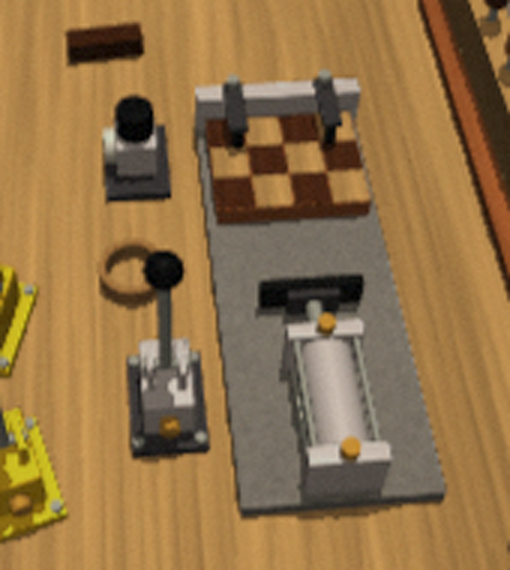

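The crop shows the valve at the cylinder end of the press, with the panel on the far (+y) side. The strip measures 158×31 mm at (468,−361), with its axis along world x. I'll square the tool, fly over the press and take a wrist view to refine the press pose.

Call:
{"name": "drive_tool", "arguments": {"deltas": "0 0 -0.04 0 0 -0.12 1; 0 0 -0.04 0 0 -0.117 1; 0 0 -0.04 0 0 0 1; -0.025 -0.031 0 0 0 0 1"}}

```text
t: 0.55
ee_pos: [177.1, 604.7, 306.4]
orientation: [0.002, -0.002, 1.0, 0.005]
contact_force: [0.9, -0.2, 0.7]
width: 94.1
grasp_force: 0.0
```

Call:
{"name": "drive_tool", "arguments": {"deltas": "-0.025 -0.031 0 0 0 0 1;-0.025 -0.031 0 0 0 0 1;-0.025 -0.031 0 0 0 0 1;-0.025 -0.031 0 0 0 0 1;-0.025 -0.031 0 0 0 0 1"}}

```text
t: 1.05
ee_pos: [303.1, 444.4, 298.9]
orientation: [-0.0, -0.0, 1.0, -0.0]
contact_force: [1.0, 0.8, -0.5]
width: 93.9
grasp_force: 0.0
```

Call:
{"name": "drive_tool", "arguments": {"deltas": "-0.025 -0.031 0 0 0 0 1;-0.025 -0.031 0 0 0 0 1;-0.025 -0.031 0 0 0 0 1;-0.025 -0.031 0 0 0 0 1;-0.025 -0.031 0 0 0 0 1"}}

```text
t: 1.55
ee_pos: [428.1, 289.5, 299.0]
orientation: [-0.0, -0.0, 1.0, -0.0]
contact_force: [1.0, 1.1, -1.2]
width: 94.2
grasp_force: 0.0
```

Call:
{"name": "drive_tool", "arguments": {"deltas": "-0.025 -0.031 0 0 0 0 1;-0.025 -0.031 0 0 0 0 1;-0.025 -0.031 0 0 0 0 1;-0.025 -0.031 0 0 0 0 1;0 0 0 0 0 0 1"}}

```text
t: 2.05
ee_pos: [529.3, 163.7, 298.4]
orientation: [-0.0, 0.002, 1.0, -0.0]
contact_force: [-0.4, 0.7, -0.4]
width: 94.3
grasp_force: 0.0
```

Run:
```python
from h import *
c=cap('wrist'); pickle.dump(c,open('w1.pkl','wb')); cv2.imwrite('pics/w1.png',c['color'][:,:,::-1])
s=get_state(); print(s['t'],s['ee_pos'],s['joints'],pose(s)[:3,:3].round(3).tolist(), c['W'].round(3).tolist())
P=cloud(c); m=(P[...,2]>14)&(P[...,2]<23); print(m.sum(), cv2.minAreaRect(P[m][:,:2].astype(np.float32)))
```

```text
2.1 [528.13621103 165.4543259  298.54331638] [ 9.86078285e-02 -5.61463122e-02  1.66511774e+00  1.84855538e-04
  1.53406416e+00 -1.46900678e+00] [[-1.0, 0.003, -0.001], [0.003, 1.0, 0.0], [0.001, 0.0, -1.0]] [[0.006, 0.971, 0.24, 460.942], [1.0, -0.006, -0.003, 164.744], [-0.001, 0.24, -0.971, 503.091], [0.0, 0.0, 0.0, 1.0]]
14832 ((599.3326416015625, 125.88275146484375), (590.8170776367188, 1077.358154296875), 0.42322564125061035)
```

View pics/w1.png

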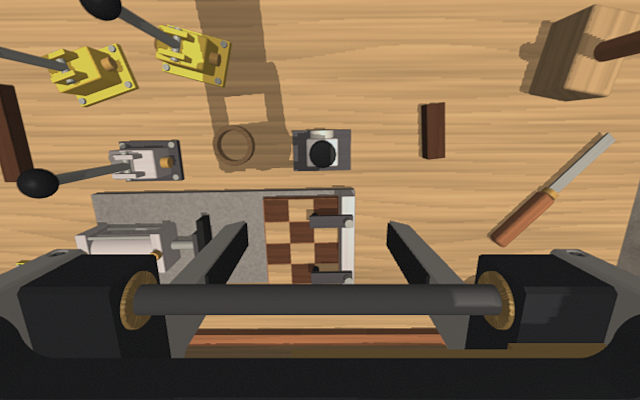

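The wrist view shows the bed's near edge running (93,193)–(352,188), the panel's gap edge at column 264 and the shoe at (203,232). The valve's knob is at (38,183). I'll fit these lines.

```bash
cat > m2.py <<'E'
from h import *
c=pickle.load(open('w1.pkl','rb')); im=c['color'].astype(int); P=cloud(c)
sat=im.max(-1)-im.min(-1)
# near bed edge: per column first row (from 175) where z>12 & gray
pts=[]
for u in list(range(105,258,4)):
    col=sat[180:205,u]; g=np.abs(np.diff(col)); 
    r=180+np.argmax(P[180:205,u,2]>13.5)
    pts.append(ray(c,u,r,18)[:2])
pts=np.array(pts); vx,vy,x0,y0=cv2.fitLine(pts.astype(np.float32),cv2.DIST_HUBER,0,.01,.01).ravel()
print('bed edge dir yaw',np.arctan2(-vx*np.sign(vy),abs(vy)),'x at y=0',x0-vx/vy*y0)
pts=[]
for r in range(202,250,2):
    d=np.diff(sat[r,250:280]); u=250+np.argmax(d)+.5
    pts.append(list(ray(c,u+.5,r,40)[:2])+[u])
pts=np.array(pts); print(pts[::4].round(1))
vx,vy,x0,y0=cv2.fitLine(pts[:,:2].astype(np.float32),cv2.DIST_HUBER,0,.01,.01).ravel(); s=np.sign(vx)
print('panel edge yaw',np.arctan2(vy*s,vx*s),'y at x=655',y0+vy/vx*(655-x0))
# panel near side edge x=-80
pts=[]
for u in range(270,305,3):
    r=188+np.argmax(sat[188:210,u]<0) if False else 188+np.argmax((P[188:210,u,2]>34)); pts.append(ray(c,u,r,40)[:2])
print('panel near edge',np.median(pts,0),np.array(pts).round(1)[[0,-1]])
m=(P[...,2]>37.5)&(P[...,2]<43)&(sat>25); q=P[m]; q=q[(q[:,0]>540)&(q[:,1]>30)&(q[:,1]<250)]; print('panel cloud',q.min(0),q.max(0),np.percentile(q,[1,99],axis=0))
m=(im.max(-1)<45)&(P[...,2]>40)&(P[...,2]<62)&(P[...,0]>550)&(P[...,1]<60)&(P[...,1]>-100); q=P[m]; print('shoe',m.sum(),np.percentile(q,[2,50,98],axis=0).round(1))
for n in ('w1','side','scene'):
    cc=pickle.load(open(n+'.pkl','rb')); PP=cloud(cc)
    q=PP[(PP[...,2]>205)&(np.linalg.norm(PP[...,:2]-[512,-130],axis=-1)<40)]
    if len(q)>10:
        A=np.c_[2*q,np.ones(len(q))]; x=np.linalg.lstsq(A,(q**2).sum(1),rcond=None)[0]; print(n,'knob',len(q),x[:3].round(1),np.sqrt(x[3]+x[:3]@x[:3]).round(1),q.max(0).round(1),q.min(0).round(1))
m=(P[...,2]>4)&(P[...,2]<16)&(P[...,0]<560)&(P[...,0]>430)&(P[...,1]>-220)&(P[...,1]<-30)&(sat<30); q=P[m]
print('valve base',m.sum(),cv2.minAreaRect(q[:,:2].astype(np.float32)))
E
python3 m2.py
```

```text
bed edge dir yaw 0.014803484 x at y=0 568.5849
[[582.3  70.  261.5]
 [596.5  71.  262.5]
 [610.8  70.2 262.5]
 [625.4  71.2 263.5]
 [640.2  72.2 264.5]
 [655.2  73.2 265.5]]
panel edge yaw 0.009014683 y at x=655 71.68426
panel near edge [577.19952925 111.88774127] [[577.1  83.9]
 [575.7 139.9]]
panel cloud [575.992486    30.13168651  37.50084736] [892.70425787 199.17629919  42.99626517] [[577.70156198  69.86654566  37.76931683]
 [890.2691802  197.61941062  41.71661944]]
shoe 266 [[609.3 -41.1  40.9]
 [633.6 -32.7  54.2]
 [658.4 -29.8  56.7]]
w1 knob 1026 [ 514.8 -127.7  214.7] 15.5 [ 530.  -110.6  231.4] [ 498.9 -139.1  205.9]
side knob 143 [ 514.1 -127.3  217.3] 15.1 [ 528.5 -117.8  233.1] [ 500.1 -144.   207.1]
scene knob 107 [ 517.  -127.1  215.3] 15.2 [ 533.9 -110.6  231.3] [ 506.3 -136.8  205.5]
valve base 866 ((514.3990478515625, -126.29264831542969), (69.30618286132812, 98.04383850097656), 0.892000675201416)
```

Press pose: gap middle is about (658.3, 21.5) with yaw about 0.0135, and the knob is at (515,−127.5,215). The sizes agree (bed half-width, panel edge to shoe 101 mm, knob radius 15.5 mm). Now I'll go above the strip.

Call:
{"name": "drive_tool", "arguments": {"deltas": "0 -0.044 0 0 0 0 1;0 -0.044 0 0 0 0 1;0 -0.044 0 0 0 0 1;0 -0.044 0 0 0 0 1;0 -0.044 0 0 0 0 1"}}

```text
t: 2.6
ee_pos: [527.0, -53.1, 299.3]
orientation: [0.0, -0.001, 1.0, 0.0]
contact_force: [0.7, -0.3, 0.0]
width: 94.0
grasp_force: 0.0
```

Call:
{"name": "drive_tool", "arguments": {"deltas": "0.01 -0.044 0 0 0 0 1;0.01 -0.044 0 0 0 0 1;0.01 -0.044 0 0 0 0 1;0.01 -0.044 0 0 0 0 1;0.01 -0.044 0 0 0 0 1"}}

```text
t: 3.1
ee_pos: [477.3, -273.1, 299.4]
orientation: [0.0, -0.001, 1.0, 0.0]
contact_force: [1.3, 0.5, -0.4]
width: 93.9
grasp_force: 0.0
```

Call:
{"name": "drive_tool", "arguments": {"deltas": "0.01 -0.044 0.01 0 0 0 1;0 -0.044 0.01 0 0 0 1;0 0 0.04 0 0 0 1;0 0 0.04 0 0 0 1;0 0 0 0 0 0 1"}}

```text
t: 3.6
ee_pos: [465.3, -356.9, 192.7]
orientation: [-0.004, -0.001, 1.0, 0.005]
contact_force: [-0.6, 0.4, -0.9]
width: 94.1
grasp_force: 0.0
```

Call:
{"name": "drive_tool", "arguments": {"deltas": "0 0 0 0 0 0 1;0 0 0 0 0 0 1"}}

```text
t: 3.8
ee_pos: [469.1, -361.4, 202.3]
orientation: [0.002, -0.001, 1.0, -0.002]
contact_force: [-0.2, 0.3, 0.8]
width: 93.9
grasp_force: 0.0
```

```bash
cat > m3.py <<'E'
from h import *
c=cap('wrist'); pickle.dump(c,open('w2.pkl','wb')); s=get_state(); print(s['t'],s['ee_pos'],pose(s)[:3,:3].round(4).tolist())
P=cloud(c); im=c['color'].astype(int)
m=(P[...,2]>18)&(P[...,2]<38)&(np.abs(P[...,0]-468)<130)&(np.abs(P[...,1]+361)<60)&(im.sum(-1)<330)&(im[...,0]-im[...,2]>12)
n,l,st,ce=cv2.connectedComponentsWithStats(m.astype(np.uint8)); k=1+np.argmax(st[1:,4]); m=l==k
pix=cv2.findContours(m.astype(np.uint8),cv2.RETR_EXTERNAL,cv2.CHAIN_APPROX_NONE)[0][0][:,0]
print(st[k],np.median(P[m][:,2]),cv2.minAreaRect(np.array([ray(c,u,v,28)[:2] for u,v in pix],np.float32)),cv2.minAreaRect(P[m][:,:2].astype(np.float32)))
cv2.imwrite('pics/w2.png',c['color'][:,:,::-1])
E
python3 m3.py
```

```text
3.85 [ 469.12891144 -361.66748746  202.54637647] [[-1.0, -0.0012, 0.0034], [-0.0012, 1.0, -0.0038], [-0.0034, -0.0038, -1.0]]
[ 307  118   23  116 2535] 27.076582520675913 ((467.9584655761719, -360.484375), (29.35173988342285, 158.82029724121094), 89.50605010986328) ((468.3223571777344, -360.50933837890625), (29.587059020996094, 159.6705780029297), 89.54937744140625)
```

View pics/w2.png

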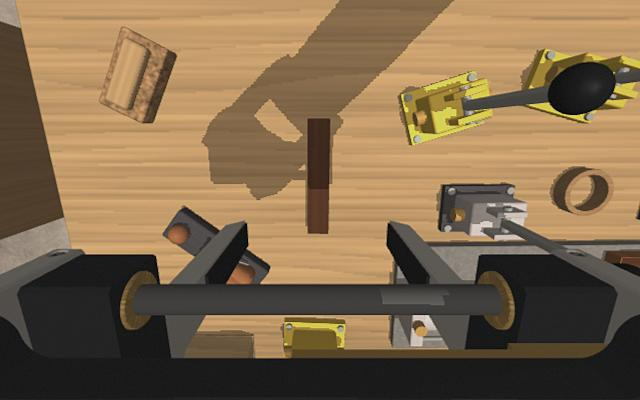

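The strip lies between the fingers at pixel (318,176). It measures 29×159 mm centred at (468,−360.5), and the TCP is within 1 mm of that. Descend and grip.

Call:
{"name": "drive_tool", "arguments": {"deltas": "0 0 0.045 0 0 0 1;0 0 0.045 0 0 0 1;0 0 0.045 0 0 0 1;0 0 0.04 0 0 0 1;0 0 0.015 0 0 0 1"}}

```text
t: 4.35
ee_pos: [466.8, -359.7, 7.0]
orientation: [-0.001, -0.0, 1.0, 0.001]
contact_force: [-0.6, 0.8, 0.8]
width: 94.0
grasp_force: 0.0
```

Call:
{"name": "drive_tool", "arguments": {"deltas": "0 0 0.004 0 0 0 1;0 0 0 0 0 0 1;0 0 0 0 0 0 0;0 0 0 0 0 0 0;0 0 0 0 0 0 0"}}

```text
t: 4.85
ee_pos: [468.5, -361.9, 6.8]
orientation: [0.001, -0.0, 1.0, -0.001]
contact_force: [0.6, 0.3, -0.6]
width: 73.6
grasp_force: 0.0
```

Call:
{"name": "drive_tool", "arguments": {"deltas": "0 0 0 0 0 0 0;0 0 0 0 0 0 0;0 0 0 0 0 0 0;0 0 0 0 0 0 0"}}

```text
t: 5.25
ee_pos: [467.6, -361.1, 5.2]
orientation: [-0.0, -0.0, 1.0, 0.0]
contact_force: [-0.3, -0.4, -0.5]
width: 41.4
grasp_force: 0.0
```

Call:
{"name": "drive_tool", "arguments": {"deltas": "0 0 0 0 0 0 0;0 0 0 0 0 0 0;0 0 0 0 0 0 0;0 0 0 0 0 0 0;0 0 -0.01 0 0 0 0"}}

```text
t: 5.75
ee_pos: [466.8, -360.1, 14.2]
orientation: [-0.001, -0.0, 1.0, 0.001]
contact_force: [-0.5, -0.0, 0.7]
width: 2.2
grasp_force: 0.0
```

Call:
{"name": "drive_tool", "arguments": {"deltas": "0 0 -0.03 0 0 0 0;0 0 -0.045 0 0 0 0;0 0 -0.045 0 0 0 0;0 0 -0.045 0 0 0 0;0 0 -0.045 0 0 0 0"}}

```text
t: 6.25
ee_pos: [467.5, -360.8, 228.1]
orientation: [0.0, -0.0, 1.0, -0.0]
contact_force: [-0.3, -0.1, -0.5]
width: 0.5
grasp_force: 0.0
```

Call:
{"name": "drive_tool", "arguments": {"deltas": "-0.01 0.02 -0.04 0 0 0 0;-0.018 0.036 -0.01 0 0 0 0;-0.018 0.036 0 0 0 0 0;-0.018 0.036 0 0 0 0 0;-0.018 0.036 0 0 0 0 0"}}

```text
t: 6.75
ee_pos: [550.1, -195.6, 276.4]
orientation: [0.001, 0.0, 1.0, -0.0]
contact_force: [-0.0, -0.5, -0.0]
width: 0.5
grasp_force: 0.0
```

Call:
{"name": "drive_tool", "arguments": {"deltas": "-0.018 0.036 0 0 0 0 0;-0.018 0.036 0 0 0 0 0;-0.018 0.036 0 0 0 0 0;-0.018 0.036 0 0 0 0 0;-0.018 0.036 0 0 0 0 0"}}

```text
t: 7.25
ee_pos: [640.1, -15.4, 276.3]
orientation: [0.0, -0.0, 1.0, -0.0]
contact_force: [0.2, -1.2, 0.9]
width: 0.2
grasp_force: 0.0
```

Call:
{"name": "drive_tool", "arguments": {"deltas": "-0.018 0.036 0 0 0 0 0;0 0.006 0 0 0 -0.0135 0;0 0 0 0 0 0 0;0 0 0 0 0 0 0"}}

```text
t: 7.65
ee_pos: [657.3, 24.1, 275.6]
orientation: [0.0, -0.006, 1.0, -0.0]
contact_force: [0.0, 1.0, -0.5]
width: 0.5
grasp_force: 0.0
```

Run:
```python
from h import *
s=get_state(); print(s['t'],s['ee_pos'],s['width'],s['grasp_force'],pose(s)[:3,:3].round(4).tolist())
c=cap('wrist'); P=cloud(c); im=c['color'].astype(int)
h=s['ee_pos'][2]-5+28
m=(np.abs(P[...,2]-h)<12)&(im.sum(-1)<330)&(im[...,0]-im[...,2]>12)
n,l,st,ce=cv2.connectedComponentsWithStats(m.astype(np.uint8))
for k in 1+np.argsort(-st[1:,4])[:3]: q=P[l==k]; print(st[k],np.percentile(q,[1,50,99],axis=0).round(1).tolist())
cv2.imwrite('pics/w3.png',c['color'][:,:,::-1])
```

```text
7.65 [657.25247189  24.14299939 275.64339331] 0.5051719624174967 0.0 [[-0.9999, -0.0129, 0.0001], [-0.0129, 0.9999, -0.0005], [-0.0001, -0.0005, -1.0]]
[316 223   3   5  12] [[649.8, 23.8, 302.3], [650.1, 24.5, 306.8], [650.4, 25.2, 310.5]]
[329 223   4   2   4] [[648.4, 32.3, 307.3], [648.4, 33.2, 308.8], [648.6, 34.1, 309.2]]
[302 224   3   1   3] [[648.6, 14.9, 308.6], [648.7, 15.5, 308.8], [648.8, 16.1, 309.2]]
```

View pics/w3.png

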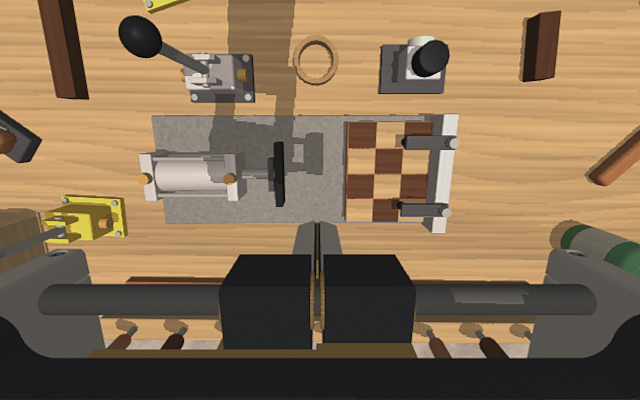

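The fingers are shut on nothing (width 0.5), and the strip still lies on the bench at the upper left (62,45). The fingertips at (317,223) read about 305 mm high while the TCP reads 276, so I'll check where the fingertips really are.

Run:
```python
from h import *
for n in ('w1','w2'):
    c=pickle.load(open(n+'.pkl','rb')); P=cloud(c); 
    for a,b in ((225,250),(385,410)):
        q=P[215:262,a:b]; zz=q[...,2]; T={'w1':298.5,'w2':202.5}[n]; s=(zz>T-25)&(zz<T+90)
        v,u=np.nonzero(s); print(n,a,s.sum(), q[s].min(0).round(1), q[s].max(0).round(1), 'lowest', q[s][np.argsort(q[s][:,2])[:5]].round(1).tolist())
s=get_state(); print(s['ee_pos'])
for n in ('side','scene'):
    c=cap(n); pickle.dump(c,open(n+'2.pkl','wb')); P=cloud(c); m=(np.linalg.norm(P[...,:2]-s['ee_pos'][:2],axis=-1)<22)&(P[...,2]>230)&(P[...,2]<400)
    q=P[m]; print(n,m.sum(),np.percentile(q,[0,1,5],axis=0).round(1).tolist() if m.any() else '')
    # project TCP
    X=c['W'][:3,:3].T@(s['ee_pos']-c['W'][:3,3]); uv=(X[:2]/X[2]*c['f']+[c['cx'],c['cy']]); print(uv)
    if n=='side': u,v=uv.astype(int); cv2.imwrite('pics/s2.png',cv2.resize(c['color'][max(0,v-70):v+50,u-70:u+70,::-1],None,fx=4,fy=4)); print(max(0,v-70),u-70)
```

```text
w1 225 816 [519.9 105.3 323.5] [538.2 117.6 370.9] lowest [[531.1, 116.6, 323.5], [531.8, 116.6, 323.6], [520.3, 115.3, 323.7], [520.3, 114.7, 323.9], [522.4, 116.6, 324.0]]
w1 385 847 [520.4 210.3 323.5] [538.9 222.3 372.5] lowest [[530.2, 210.9, 323.5], [529.4, 210.9, 323.8], [520.8, 213.0, 323.9], [521.5, 212.4, 324.0], [530.7, 210.8, 324.1]]
w2 225 812 [ 459.8 -419.3  227.5] [ 477.9 -407.6  275.4] lowest [[461.9, -409.9, 227.5], [460.4, -410.5, 227.5], [460.4, -409.8, 227.7], [468.9, -408.3, 227.7], [469.6, -408.3, 227.8]]
w2 385 854 [ 459.6 -314.6  226.6] [ 478.7 -303.1  276.3] lowest [[460.6, -311.8, 226.6], [473.4, -313.8, 227.0], [468.8, -314.3, 227.7], [461.7, -312.7, 227.7], [460.2, -312.8, 227.8]]
[657.23489157  23.77139048 275.60470208]
side 86 [[647.2, 10.3, 306.2], [647.2, 10.3, 309.7], [647.4, 11.2, 312.6]]
[357.46455621 163.48336372]
93 287
scene 518 [[649.1, 11.4, 301.9], [650.0, 12.6, 303.5], [652.2, 14.8, 310.4]]
[294.77710539 179.4260983 ]
```

View pics/s2.png

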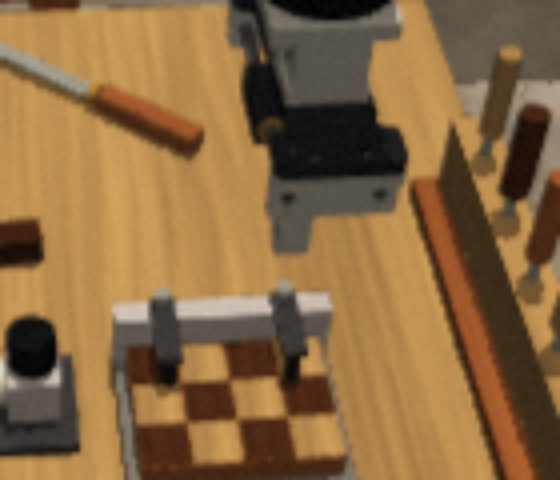

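All three cameras put the real fingertips about 25 mm above the reported TCP, so the first descent stopped above the strip. I'll compensate by taking tip height = TCP z + 25, and go back for the strip.

Call:
{"name": "drive_tool", "arguments": {"deltas": "0 -0.006 0 0 0 0.0135 1;0.019 -0.038 0 0 0 0 1;0.019 -0.038 0 0 0 0 1;0.019 -0.038 0 0 0 0 1;0.019 -0.038 0 0 0 0 1"}}

```text
t: 8.3
ee_pos: [580.5, -135.2, 275.4]
orientation: [0.0, 0.001, 1.0, -0.0]
contact_force: [0.0, -0.8, -0.4]
width: 37.0
grasp_force: 0.0
```

Call:
{"name": "drive_tool", "arguments": {"deltas": "0.019 -0.038 0 0 0 0 1;0.019 -0.038 0 0 0 0 1;0.019 -0.038 0 0 0 0 1;0.019 -0.038 0 0 0 0 1;0.019 -0.038 0 0 0 0 1"}}

```text
t: 8.8
ee_pos: [485.1, -325.2, 275.6]
orientation: [0.0, 0.001, 1.0, -0.0]
contact_force: [0.3, -0.5, -0.3]
width: 76.9
grasp_force: 0.0
```

Call:
{"name": "drive_tool", "arguments": {"deltas": "0.019 -0.038 0 0 0 0 1;0 0 0.045 0 0 0 1;0 0 0.045 0 0 0 1;0 0 0.04 0 0 0 1;0 0 0 0 0 0 1"}}

```text
t: 9.3
ee_pos: [463.9, -358.3, 138.8]
orientation: [-0.004, 0.001, 1.0, 0.005]
contact_force: [-1.0, 0.4, -0.2]
width: 94.1
grasp_force: 0.0
```

Call:
{"name": "drive_tool", "arguments": {"deltas": "0 0 0 0 0 0 1;0 0 0 0 0 0 1"}}

```text
t: 9.5
ee_pos: [468.9, -362.8, 148.5]
orientation: [0.002, 0.0, 1.0, -0.002]
contact_force: [0.4, 0.4, 0.2]
width: 94.0
grasp_force: 0.0
```

```bash
python3 m3.py
python3 - <<'E'
from h import *
c=pickle.load(open('w2.pkl','rb')); P=cloud(c); s=get_state(); T=s['ee_pos'][2]
for a,b in ((225,250),(385,410)):
    q=P[215:262,a:b].reshape(-1,3); q=q[(q[:,2]>T-5)&(q[:,2]<T+60)]; print(q.min(0).round(1),q.max(0).round(1),q[:,2].min()-T)
E
```

```text
9.55 [ 469.10849122 -362.73704662  148.71978373] [[-1.0, -0.0, 0.0036], [-0.0, 1.0, -0.0042], [-0.0036, -0.0042, -1.0]]
[ 306  117   27  133 3336] 27.07699878722434 ((468.17431640625, -360.7200012207031), (29.772560119628906, 158.3814697265625), 89.64521789550781) ((468.40185546875, -360.7067565917969), (30.000375747680664, 158.95884704589844), 89.67476654052734)
[ 459.5 -420.5  173.3] [ 477.6 -408.9  208.7] 24.536137148217307
[ 459.6 -316.   172.6] [ 478.1 -303.7  208.7] 23.834651836747156
```

Call:
{"name": "drive_tool", "arguments": {"deltas": "0 0 0.045 0 0 0 1;0 0 0.045 0 0 0 1;0 0 0.04 0 0 0 1;0 0 0.015 0 0 0 1;0 0 0.01 0 0 0 1"}}

```text
t: 10.05
ee_pos: [468.4, -361.7, -9.2]
orientation: [0.0, -0.0, 1.0, -0.0]
contact_force: [-0.1, -0.3, 0.2]
width: 93.7
grasp_force: 0.0
```

Call:
{"name": "drive_tool", "arguments": {"deltas": "0 0 0.004 0 0 0 1;0 0 0.004 0 0 0 1;0 0 0 0 0 0 1;0 0 0 0 0 0 0.3;0 0 0 0 0 0 0"}}

```text
t: 10.55
ee_pos: [468.2, -361.6, -16.8]
orientation: [0.001, -0.0, 1.0, -0.001]
contact_force: [-0.4, -0.9, 0.6]
width: 81.5
grasp_force: 0.0
```

Call:
{"name": "drive_tool", "arguments": {"deltas": "0 0 0 0 0 0 0;0 0 0 0 0 0 0;0 0 0 0 0 0 0;0 0 0 0 0 0 0;0 0 0 0 0 0 0"}}

```text
t: 11.05
ee_pos: [467.7, -361.1, -17.8]
orientation: [-0.0, -0.0, 1.0, 0.0]
contact_force: [0.3, 0.3, 0.0]
width: 41.8
grasp_force: 0.0
```

Call:
{"name": "drive_tool", "arguments": {"deltas": "0 0 0 0 0 0 0;0 0 0 0 0 0 0;0 0 0 0 0 0 0;0 0 0 0 0 0 0"}}

```text
t: 11.45
ee_pos: [467.7, -361.0, -17.8]
orientation: [-0.0, -0.0, 1.0, 0.0]
contact_force: [-0.4, -0.1, -0.7]
width: 29.8
grasp_force: 30.0
```

Gripped at 29.8 mm and 30 N. Lift and carry over the gap.

Call:
{"name": "drive_tool", "arguments": {"deltas": "0 0 -0.01 0 0 0 0;0 0 -0.025 0 0 0 0;0 0 -0.04 0 0 0 0;0 0 -0.04 0 0 0 0;0 0 -0.04 0 0 0 0"}}

```text
t: 11.95
ee_pos: [467.5, -360.8, 139.3]
orientation: [0.0, -0.0, 1.0, -0.0]
contact_force: [0.1, -1.0, -1.0]
width: 29.5
grasp_force: 30.0
```

Call:
{"name": "drive_tool", "arguments": {"deltas": "0 0 -0.04 0 0 0 0;0 0 -0.04 0 0 0 0;-0.005 0.01 -0.025 0 0 0 0;-0.01 0.02 -0.01 0 0 0 0;-0.015 0.03 0 0 0 0 0"}}

```text
t: 12.45
ee_pos: [498.4, -302.1, 255.7]
orientation: [0.002, 0.001, 1.0, -0.002]
contact_force: [0.7, 0.8, -0.4]
width: 29.8
grasp_force: 30.0
```

Call:
{"name": "drive_tool", "arguments": {"deltas": "-0.018 0.036 0 0 0 0 0;-0.018 0.036 0 0 0 0 0;-0.018 0.036 0 0 0 0 0;-0.018 0.036 0 0 0 0 0;-0.018 0.036 0 0 0 0 0"}}

```text
t: 12.95
ee_pos: [588.0, -119.4, 252.9]
orientation: [0.0, -0.0, 1.0, -0.0]
contact_force: [0.2, -0.4, 0.0]
width: 29.9
grasp_force: 30.0
```

Call:
{"name": "drive_tool", "arguments": {"deltas": "-0.018 0.036 0 0 0 0 0;-0.018 0.036 0 0 0 0 0;-0.018 0.036 0 0 0 0 0;-0.01 0.026 0 0 0 0 0;-0.006 0.012 0 0 0 -0.0135 0"}}

```text
t: 13.45
ee_pos: [657.9, 27.3, 252.6]
orientation: [0.0, -0.009, 1.0, 0.0]
contact_force: [-0.6, 0.7, -0.6]
width: 30.0
grasp_force: 30.0
```

Call:
{"name": "drive_tool", "arguments": {"deltas": "0 0 0 0 0 0 0;0 0 0 0 0 0 0;0 0 0 0 0 0 0"}}

```text
t: 13.75
ee_pos: [657.4, 23.5, 252.4]
orientation: [-0.0, -0.006, 1.0, -0.0]
contact_force: [-0.2, -0.1, -1.2]
width: 29.6
grasp_force: 30.0
```

Run:
```python
from h import *
s=get_state(); print(s['t'],s['ee_pos'],s['width'],s['grasp_force'],pose(s)[:3,:3].round(4).tolist())
c=cap('scene'); P=cloud(c); im=c['color'].astype(int); e=s['ee_pos']
m=(P[...,2]>e[2]+8)&(P[...,2]<e[2]+55)&(np.abs(P[...,0]-e[0])<120)&(np.abs(P[...,1]-e[1])<40)&(im[...,0]-im[...,2]>12)
q=P[m]; print(m.sum(),np.percentile(q,[1,50,99],axis=0).round(1).tolist())
c=cap('wrist'); P=cloud(c); im=c['color'].astype(int); pickle.dump(c,open('w4.pkl','wb'))
m=(P[...,2]>e[2]+8)&(P[...,2]<e[2]+55)&(np.abs(P[...,0]-e[0])<120)&(np.abs(P[...,1]-e[1])<60)&(im[...,0]-im[...,2]>12)
q=P[m]; print(m.sum(),np.percentile(q,[1,50,99],axis=0).round(1).tolist())
cv2.imwrite('pics/w4.png',c['color'][:,:,::-1])
# refined panel edge from closer-to-overhead view
sat=im.max(-1)-im.min(-1)
```

```text
13.75 [657.35491675  23.53448872 252.39084131] 29.586886552410835 29.995829164981842 [[-0.9999, -0.012, -0.0001], [-0.012, 0.9999, -0.0004], [0.0001, -0.0004, -1.0]]
1259 [[581.2, 6.6, 270.8], [672.3, 38.0, 293.1], [739.4, 51.6, 305.6]]
10484 [[579.3, 8.9, 295.7], [634.7, 23.6, 297.3], [731.4, 38.4, 298.8]]
```

View pics/w4.png

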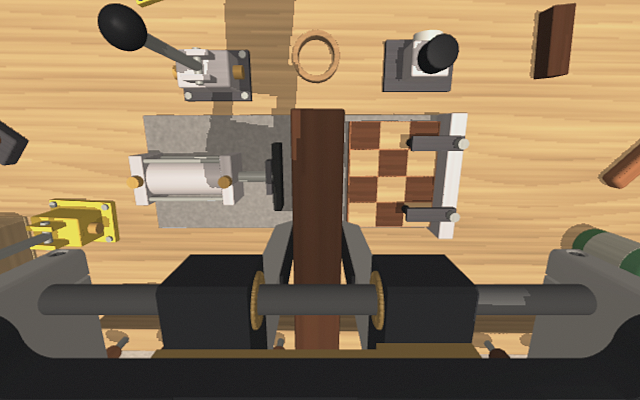

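The strip is held level and square, with its near end at (318,110) at x≈578.5. Its centre is therefore at about (658, 24), over the gap. Lower it.

Call:
{"name": "drive_tool", "arguments": {"deltas": "0 0 0.03 0 0 0 0;0 0 0.045 0 0 0 0;0 0 0.045 0 0 0 0;0 0 0.045 0 0 0 0;0 0 0.04 0 0 0 0"}}

```text
t: 14.35
ee_pos: [656.9, 24.1, 45.2]
orientation: [-0.0, -0.006, 1.0, 0.0]
contact_force: [-0.3, 0.1, -1.5]
width: 30.0
grasp_force: 30.0
```

Call:
{"name": "drive_tool", "arguments": {"deltas": "0 0 0.025 0 0 0 0;0 0 0.012 0 0 0 0;0 0 0.004 0 0 0 0;0 0 0 0 0 0 0;0 0 0 0 0 0 0"}}

```text
t: 14.85
ee_pos: [659.3, 24.6, 8.4]
orientation: [0.002, -0.007, 1.0, -0.0]
contact_force: [-0.2, -0.4, 0.4]
width: 29.7
grasp_force: 30.0
```

Call:
{"name": "drive_tool", "arguments": {"deltas": "0 0 0.002 0 0 0 0;0 0 0.002 0 0 0 0;0 0 0.001 0 0 0 0;0 0 0 0 0 0 0"}}

```text
t: 15.25
ee_pos: [657.6, 25.0, 1.2]
orientation: [-0.0, -0.007, 1.0, -0.0]
contact_force: [-0.4, 0.1, -0.6]
width: 29.5
grasp_force: 30.0
```

Call:
{"name": "drive_tool", "arguments": {"deltas": "0 0 0.0008 0 0 0 0;0 0 0 0 0 0 0.55;0 0 0 0 0 0 0.55;0 0 0 0 0 0 0.55;0 0 0 0 0 0 0.55"}}

```text
t: 15.75
ee_pos: [657.8, 24.9, 0.6]
orientation: [0.0, -0.007, 1.0, -0.0]
contact_force: [-0.6, -0.4, 0.1]
width: 51.8
grasp_force: 0.0
```

Call:
{"name": "drive_tool", "arguments": {"deltas": "0 0 0 0 0 0 0.55;0 0 0 0 0 0 0.55;0 0 -0.01 0 0 0 0.55;0 0 -0.03 0 0 0 0.55;0 0 -0.045 0 0 0 0.55"}}

```text
t: 16.25
ee_pos: [655.4, 25.2, 84.0]
orientation: [-0.003, -0.007, 1.0, 0.0]
contact_force: [0.4, 0.3, -0.7]
width: 51.3
grasp_force: 0.0
```

Call:
{"name": "drive_tool", "arguments": {"deltas": "0 0 -0.045 0 0 0 0.55;0 0 -0.045 0 0 0 0.55;0 0 -0.045 0 0 0 0.55;0 0 -0.045 0 0 0 0.55;0 0 0 0 0 0 0.55"}}

```text
t: 16.75
ee_pos: [661.3, 24.6, 275.7]
orientation: [0.008, -0.007, 1.0, -0.001]
contact_force: [0.4, -0.3, 0.7]
width: 51.2
grasp_force: 0.0
```

```bash
cat > m4.py <<'E'
from h import *
s=get_state(); print(s['t'],s['ee_pos'],s['width'],pose(s)[:3,:3].round(4).tolist())
for n in ('wrist','scene','side'):
    c=cap(n); P=cloud(c); im=c['color'].astype(int); pickle.dump(c,open('x_'+n+'.pkl','wb'))
    cv2.imwrite('pics/x_%s_%d.png'%(n,s['t']*100),c['color'][:,:,::-1])
    m=(P[...,2]>41.5)&(P[...,2]<52)&(P[...,0]>560)&(P[...,0]<760)&(P[...,1]>-20)&(P[...,1]<75)&(im[...,0]-im[...,2]>12)
    if m.sum()>30:
        q=P[m].astype(np.float32); r=cv2.minAreaRect(q[:,:2]); print(n,m.sum(),r,np.median(q[:,2]))
    q=P[(P[...,2]>180)&(P[...,2]<235)&(np.abs(P[...,0]-515)<30)&(P[...,1]>-170)&(P[...,1]<-10)&(im.max(-1)<70)]
    if len(q)>30:
        A=np.c_[2*q,np.ones(len(q))]; x=np.linalg.lstsq(A,(q**2).sum(1),rcond=None)[0]; print(n,'knob',len(q),x[:3].round(1),np.sqrt(x[3]+x[:3]@x[:3]).round(1))
E
python3 m4.py
```

```text
16.75 [661.32471642  24.60429869 275.6839274 ] 51.201808039533695 [[-0.9998, -0.0139, 0.0153], [-0.0139, 0.9999, -0.0021], [-0.0153, -0.0023, -0.9999]]Traceback (most recent call last):
  File "m4.py", line 8, in <module>
    q=P[m].astype(np.float32); r=cv2.minAreaRect(q[:,:2]); print(n,m.sum(),r,np.median(q[:,2]))
                                 ~~~~~~~~~~~~~~~^^^^^^^^^
cv2.error: OpenCV(4.12.0) /io/opencv/modules/imgproc/src/convhull.cpp:143: error: (-215:Assertion failed) total >= 0 && (depth == CV_32F || depth == CV_32S) in function 'convexHull'
```

```bash
sed -i 's/q\[:,:2\])/np.ascontiguousarray(q[:,:2]))/' m4.py; python3 m4.py
python3 - <<'E'
from h import *
c=pickle.load(open('x_side.pkl','rb')); P=cloud(c); m=(P[...,2]>200)&(P[...,2]<240)&(c['color'].max(-1)<70)&(P[...,0]<600)
n,l,st,ce=cv2.connectedComponentsWithStats(m.astype(np.uint8))
for k in range(1,n):
    if st[k,4]>25: print(st[k],np.median(P[l==k],0).round())
E
```

```text
16.8 [659.74615655  24.77302413 271.29029627] 51.61032372612456 [[-0.9999, -0.0138, 0.0092], [-0.0138, 0.9999, -0.0012], [-0.0092, -0.0014, -1.0]]
wrist 1972 ((658.2954711914062, 41.51291275024414), (158.8939666748047, 62.76848602294922), 0.868350625038147) 45.09484
wrist knob 1430 [ 514.5 -129.4  211.2] 18.6
scene 597 ((660.404296875, 41.993892669677734), (160.19073486328125, 65.23091125488281), 0.3201192319393158) 45.61923
scene knob 62 [ 519.6 -122.5  217. ] 11.0
side 510 ((656.5464477539062, 41.36882019042969), (158.91580200195312, 67.15364074707031), 0.05318829417228699) 46.832314
side knob 146 [ 514.3 -123.4  210.6] 21.0
[ 3  0  9  8 36] [-760. 1222.  214.]
[ 26  17  52  12 448] [-475. 1003.  220.]
[121  21  13   6  41] [-185. 1001.  207.]
[247  69   7  12  64] [361. 551. 219.]
[ 69 184  57  42 553] [ 52. -37. 217.]
[229 196  12  12 115] [349. -39. 225.]
[298 224  13  13 133] [ 514. -134.  226.]
[236 251  14  14 158] [ 377. -199.  226.]
```

Call:
{"name": "drive_tool", "arguments": {"deltas": "0.0241 -0.0251 0 0 0 0 0.64;0.0241 -0.0251 0 0 0 0 0.64;0.0241 -0.0251 0 0 0 0 0.64;0.0241 -0.0251 0 0 0 0 0.64;0.0241 -0.0251 0 0 0 0 0.64"}}

```text
t: 17.45
ee_pos: [536.8, -102.5, 263.0]
orientation: [-0.002, -0.007, 1.0, 0.001]
contact_force: [-0.4, -0.1, 0.6]
width: 60.1
grasp_force: 0.0
```

Call:
{"name": "drive_tool", "arguments": {"deltas": "0.0241 -0.025 0 0 0 0 0.64;0 0 0 0 0 0 0.64;0 0 0 0 0 0 0.64;0 0 0 0 0 0 0.64"}}

```text
t: 17.85
ee_pos: [515.2, -126.8, 264.5]
orientation: [-0.001, -0.007, 1.0, 0.001]
contact_force: [0.3, -0.4, 0.8]
width: 60.1
grasp_force: 0.0
```

```bash
python3 m4.py
```

```text
17.85 [ 515.21011242 -126.75908838  264.45551192] 60.11605250635954 [[-0.9999, -0.0144, -0.0015], [-0.0144, 0.9999, 0.0011], [0.0015, 0.0011, -1.0]]
wrist 865 ((622.9962158203125, 25.731285095214844), (61.114742279052734, 92.25335693359375), 70.34235382080078) 44.986183
wrist knob 859 [ 515.2 -128.1  214.7] 15.5
scene 598 ((659.9472045898438, 42.886871337890625), (160.39398193359375, 64.98177337646484), 0.5158867835998535) 45.645016
scene knob 69 [ 519.5 -122.4  217.3] 11.0
side 508 ((656.684326171875, 41.64274597167969), (159.0961151123047, 66.01901245117188), 0.30395498871803284) 46.659176
side knob 142 [ 514.3 -123.7  211.2] 20.5
```

The strip is in place: its top is about 46 mm high and its x centre about 658. The tool straddles the knob at (515,−128). Descend around the knob.

Call:
{"name": "drive_tool", "arguments": {"deltas": "0 0 0.03 0 0 0 0.64;0 0 0.03 0 0 0 0.64;0 0 0.03 0 0 0 0.64;0 0 0.015 0 0 0 0.64;0 0 0.008 0 0 0 0.64"}}

```text
t: 18.5
ee_pos: [514.7, -126.8, 150.9]
orientation: [-0.001, -0.007, 1.0, 0.001]
contact_force: [-0.2, -0.6, -0.1]
width: 60.0
grasp_force: 0.0
```

Call:
{"name": "drive_tool", "arguments": {"deltas": "0 0 0 0 0 0 0.64;0 0.01 0 0 0 0 0.64;0 0.01 0 0 0 0 0.64;0 0.01 0 0 0 0 0.64;0 0.01 0 0 0 0 0.64"}}

```text
t: 19.0
ee_pos: [515.5, -87.1, 153.7]
orientation: [0.001, -0.007, 1.0, -0.001]
contact_force: [1.7, -2.7, -0.6]
width: 60.1
grasp_force: 1.3
```

Call:
{"name": "drive_tool", "arguments": {"deltas": "0 0.01 0 0 0 0 0.64;0 0.01 0 0 0 0 0.64;0 0.005 0 0 0 0 0.64;0 0 0 0 0 0 0.64;0 0 0 0 0 0 0.64"}}

```text
t: 19.5
ee_pos: [513.9, -62.5, 152.5]
orientation: [-0.0, -0.007, 1.0, -0.0]
contact_force: [-2.2, -3.1, 0.3]
width: 59.9
grasp_force: 1.9
```

```bash
python3 m4.py
```

```text
19.5 [513.93014065 -62.52295772 152.50078889] 59.90734337263441 [[-0.9999, -0.0139, -0.001], [-0.0139, 0.9999, -0.0004], [0.001, -0.0004, -1.0]]
wrist 647 ((651.4996948242188, 27.32073402404785), (50.32822036743164, 148.51153564453125), 88.82437133789062) 45.07346
wrist knob 3432 [517.3 -60.  208.4] 26.2
scene 680 ((659.911865234375, 27.859411239624023), (92.88154602050781, 160.24119567871094), 89.9747543334961) 45.73678
scene knob 131 [514.5 -82.6 207.9] 19.9
side 440 ((656.528564453125, 27.52891731262207), (94.60845184326172, 158.80723571777344), 89.99195098876953) 47.07863
```

Call:
{"name": "drive_tool", "arguments": {"deltas": "0 0.005 0 0 0 0 0.64;0 0.005 0 0 0 0 0.64;0 0.005 0 0 0 0 0.64;0 0.005 0 0 0 0 0.64;0 0.003 0 0 0 0 0.64"}}

```text
t: 20.15
ee_pos: [514.1, -41.7, 152.2]
orientation: [0.0, -0.007, 1.0, -0.003]
contact_force: [0.0, -12.1, -3.9]
width: 60.1
grasp_force: 5.9
```

Call:
{"name": "drive_tool", "arguments": {"deltas": "0 0.001 0 0 0 0 0.64;0 0 0 0 0 0 0.64;0 0 0 0 0 0 0.64"}}

```text
t: 20.45
ee_pos: [514.0, -41.0, 152.1]
orientation: [0.0, -0.007, 1.0, -0.002]
contact_force: [0.1, -11.4, -3.8]
width: 60.5
grasp_force: 5.5
```

```bash
python3 m4.py | grep -v wrist
python3 - <<'E'
from h import *
c=pickle.load(open('x_side.pkl','rb')); P=cloud(c); im=c['color'].astype(int)
for n in('x_side','x_scene'):
    c=pickle.load(open(n+'.pkl','rb')); P=cloud(c); im=c['color'].astype(int)
    m=(im.max(-1)<60)&(P[...,2]>48)&(P[...,2]<62)&(P[...,0]>600)&(P[...,0]<720)&(P[...,1]>-60)&(P[...,1]<75); q=P[m]
    print(n,m.sum(),np.percentile(q,[2,50,98],axis=0).round(1).tolist() if m.sum() else '')
cv2.imwrite('pics/s5.png',cv2.resize(pickle.load(open('x_side.pkl','rb'))['color'][140:330,250:420,::-1],None,fx=3,fy=3,interpolation=cv2.INTER_CUBIC))
E
```

```text
20.45 [514.01462581 -41.00513899 152.06021867] 60.47766988889386 [[-0.9999, -0.0133, 0.0002], [-0.0133, 0.9999, -0.0049], [-0.0001, -0.0049, -1.0]]
scene 747 ((659.514892578125, 28.167253494262695), (159.8014373779297, 93.49205780029297), 0.06307470798492432) 45.675827
scene knob 138 [518.5 -56.5 210.2] 17.9
side 424 ((657.7510375976562, 27.309667587280273), (159.17752075195312, 93.02323913574219), 2.6889541149139404) 47.13764
x_side 178 [[609.8, 24.5, 48.5], [658.3, 31.9, 55.7], [704.8, 43.4, 59.9]]
x_scene 158 [[618.2, 34.1, 48.8], [666.0, 39.9, 54.5], [708.0, 43.3, 57.2]]
```

View pics/s5.png

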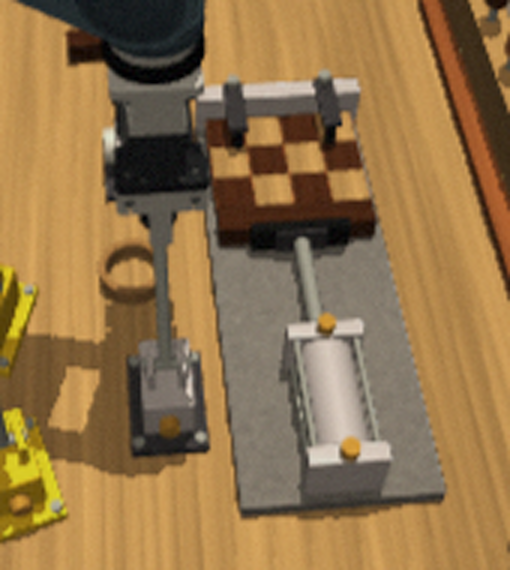

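The shoe at (300,233) in the crop is hard against the strip, and the strip is tight on the panel (shoe face at y≈42–43). The knob force is 11 N, so the lever is at about 0.56. Hold for over three seconds.

Call:
{"name": "drive_tool", "arguments": {"deltas": "0 0.0005 0 0 0 0 0.64;0 0 0 0 0 0 0.64;0 0 0 0 0 0 0.64;0 0 0 0 0 0 0.64;0 0 0 0 0 0 0.64"}}

```text
t: 21.1
ee_pos: [514.0, -40.7, 152.0]
orientation: [0.0, -0.007, 1.0, -0.003]
contact_force: [0.2, -12.3, -3.9]
width: 60.5
grasp_force: 5.7
```

Call:
{"name": "drive_tool", "arguments": {"deltas": "0 0 0 0 0 0 0.64;0 0 0 0 0 0 0.64;0 0 0 0 0 0 0.64;0 0 0 0 0 0 0.64;0 0 0 0 0 0 0.64"}}

```text
t: 21.6
ee_pos: [514.0, -40.7, 152.0]
orientation: [0.0, -0.007, 1.0, -0.003]
contact_force: [0.9, -12.3, -3.5]
width: 60.3
grasp_force: 5.7
```

Call:
{"name": "drive_tool", "arguments": {"deltas": "0 0 0 0 0 0 0.64;0 0 0 0 0 0 0.64;0 0 0 0 0 0 0.64;0 0 0 0 0 0 0.64;0 0 0 0 0 0 0.64"}}

```text
t: 22.1
ee_pos: [514.0, -40.7, 152.0]
orientation: [0.0, -0.007, 1.0, -0.003]
contact_force: [1.4, -12.0, -3.7]
width: 60.5
grasp_force: 5.7
```

Call:
{"name": "drive_tool", "arguments": {"deltas": "0 0 0 0 0 0 0.64;0 0 0 0 0 0 0.64;0 0 0 0 0 0 0.64;0 0 0 0 0 0 0.64;0 0 0 0 0 0 0.64"}}

```text
t: 22.6
ee_pos: [514.0, -40.7, 152.0]
orientation: [0.0, -0.007, 1.0, -0.003]
contact_force: [0.7, -12.2, -4.5]
width: 60.2
grasp_force: 5.7
```

Call:
{"name": "drive_tool", "arguments": {"deltas": "0 0 0 0 0 0 0.64;0 0 0 0 0 0 0.64;0 0 0 0 0 0 0.64;0 0 0 0 0 0 0.64;0 0 0 0 0 0 0.64"}}

```text
t: 23.1
ee_pos: [514.0, -40.7, 152.0]
orientation: [0.0, -0.007, 1.0, -0.003]
contact_force: [0.6, -13.2, -3.4]
width: 60.7
grasp_force: 5.7
```

Call:
{"name": "drive_tool", "arguments": {"deltas": "0 0 0 0 0 0 0.64;0 0 0 0 0 0 0.64;0 0 0 0 0 0 0.64;0 0 0 0 0 0 0.64;0 0 0 0 0 0 0.64"}}

```text
t: 23.6
ee_pos: [514.0, -40.7, 151.9]
orientation: [0.0, -0.007, 1.0, -0.003]
contact_force: [0.6, -12.2, -4.4]
width: 60.2
grasp_force: 5.7
```

Call:
{"name": "drive_tool", "arguments": {"deltas": "0 0 0 0 0 0 0.64;0 0 0 0 0 0 0.64;0 0 0 0 0 0 0.64;0 0 0 0 0 0 0.64;0 0 0 0 0 0 0.64"}}

```text
t: 24.1
ee_pos: [514.0, -40.7, 152.0]
orientation: [0.0, -0.007, 1.0, -0.003]
contact_force: [-0.1, -12.3, -3.8]
width: 60.1
grasp_force: 5.7
```

```bash
python3 m4.py | grep -v wrist
```

```text
24.1 [514.02586532 -40.69645258 151.96763268] 60.10466805000585 [[-0.9999, -0.0131, 0.0002], [-0.0132, 0.9999, -0.0051], [-0.0001, -0.0051, -1.0]]
scene 738 ((660.0859375, 27.698741912841797), (159.85208129882812, 93.40225982666016), 0.44498467445373535) 45.81099
scene knob 140 [519.3 -56.  210.6] 18.0
side 422 ((655.2807006835938, 27.498247146606445), (93.9361572265625, 158.9844207763672), 88.66380310058594) 47.055748
```

Held for over 3.5 s. Now ease the lever back and lift off.

Call:
{"name": "drive_tool", "arguments": {"deltas": "0 -0.01 0 0 0 0 0.64;0 -0.01 0 0 0 0 0.64;0 -0.01 0 0 0 0 0.64;0 -0.01 0 0 0 0 0.64;0 -0.01 0 0 0 0 0.64"}}

```text
t: 24.75
ee_pos: [514.3, -88.3, 151.9]
orientation: [-0.0, -0.007, 1.0, 0.001]
contact_force: [0.2, -0.5, 0.0]
width: 60.2
grasp_force: 0.2
```

Call:
{"name": "drive_tool", "arguments": {"deltas": "0 -0.01 0 0 0 0 0.64;0 -0.01 0 0 0 0 0.64;0 -0.01 0 0 0 0 0.64;0 -0.0085 0 0 0 0 0.64;0 0 0 0 0 0 0.64"}}

```text
t: 25.25
ee_pos: [515.2, -127.5, 152.4]
orientation: [-0.0, -0.006, 1.0, 0.0]
contact_force: [-0.2, -0.1, 0.1]
width: 60.2
grasp_force: 0.0
```

Call:
{"name": "drive_tool", "arguments": {"deltas": "0 0 0 0 0 0 0.64;0 0 0 0 0 0 0.64;0 0 0 0 0 0 0.64;0 0 0 0 0 0 0.64;0 0 0 0 0 0 0.64"}}

```text
t: 25.75
ee_pos: [515.2, -126.3, 152.5]
orientation: [-0.0, -0.007, 1.0, 0.0]
contact_force: [0.5, -0.5, 0.6]
width: 59.7
grasp_force: 0.0
```

Call:
{"name": "drive_tool", "arguments": {"deltas": "0 0 -0.02 0 0 0 0.64;0 0 -0.04 0 0 0 0.64;0 0 -0.04 0 0 0 0.64;0 0 -0.03 0 0 0 0.64;0 0 0 0 0 0 0.64"}}

```text
t: 26.25
ee_pos: [517.5, -127.5, 288.2]
orientation: [0.004, -0.007, 1.0, -0.002]
contact_force: [0.0, 0.4, 0.5]
width: 59.9
grasp_force: 0.0
```

Call:
{"name": "drive_tool", "arguments": {"deltas": "0 0 0 0 0 0 0.64;0 0 0 0 0 0 0.64;0 0 0 0 0 0 0.64;0 0 0 0 0 0 0.64;0 0 0 0 0 0 0.64"}}

```text
t: 26.75
ee_pos: [514.9, -126.3, 281.7]
orientation: [-0.001, -0.007, 1.0, 0.0]
contact_force: [0.1, 0.1, 0.7]
width: 60.0
grasp_force: 0.0
```

```bash
python3 m4.py
python3 - <<'E'
from h import *
for n in('x_side','x_scene','x_wrist'):
    c=pickle.load(open(n+'.pkl','rb')); P=cloud(c); im=c['color'].astype(int)
    m=(im.max(-1)<60)&(P[...,2]>48)&(P[...,2]<62)&(P[...,0]>600)&(P[...,0]<720)&(P[...,1]>-60)&(P[...,1]<75); q=P[m]
    print(n,'shoe',m.sum(),np.percentile(q,[2,50,98],axis=0).round(1).tolist() if m.sum() else '')
    # strip near face: lowest y of brown pts z>41
    m=(P[...,2]>43.5)&(P[...,2]<50)&(P[...,1]>20)&(P[...,1]<80)&(im[...,0]-im[...,2]>12)
    for a in (590,620,650,680,710):
        q=P[m&(np.abs(P[...,0]-a)<12)]; print(a,len(q),np.percentile(q[:,1],[2,98]).round(1) if len(q)>5 else '')
cv2.imwrite('pics/s6.png',cv2.resize(pickle.load(open('x_side.pkl','rb'))['color'][140:330,250:420,::-1],None,fx=3,fy=3,interpolation=cv2.INTER_CUBIC))
E
```

```text
26.75 [ 514.87652229 -126.3460979   281.66664482] 59.963044932279026 [[-0.9999, -0.0137, -0.0012], [-0.0137, 0.9999, 0.0006], [0.0012, 0.0006, -1.0]]
wrist 943 ((635.9550170898438, 56.05828094482422), (117.29947662353516, 33.949737548828125), 0.6421903371810913) 45.03199
wrist knob 763 [ 515.1 -128.1  214.7] 15.5
scene 642 ((659.5576782226562, 58.616600036621094), (160.9253387451172, 35.78510665893555), 1.6255815029144287) 45.583862
scene knob 69 [ 519.6 -123.7  217. ] 11.8
side 455 ((656.296142578125, 56.60345458984375), (159.6645965576172, 35.90664291381836), 0.20291458070278168) 46.78912
side knob 141 [ 514.2 -123.2  210.8] 21.1
x_side shoe 176 [[610.8, -51.5, 48.7], [656.8, -39.3, 55.8], [703.7, -31.9, 60.4]]
590 60 [41.  72.3]
620 59 [40.9 75.6]
650 66 [41.2 75.5]
680 64 [40.9 74.3]
710 66 [42.4 76.3]
x_scene shoe 149 [[618.5, -37.3, 48.4], [667.8, -30.3, 54.4], [710.4, -26.3, 57.7]]
590 73 [40.5 71.2]
620 83 [41.5 71.3]
650 83 [42.9 72.2]
680 90 [42.  72.3]
710 92 [43.6 71.9]
x_wrist shoe 139 [[638.2, -52.3, 48.3], [684.8, -38.9, 54.7], [701.9, -31.4, 56.4]]
590 248 [39.3 67.6]
620 231 [39.9 68.6]
650 176 [40.  68.1]
680 82 [40.5 53.5]
710 0
```

View pics/s6.png

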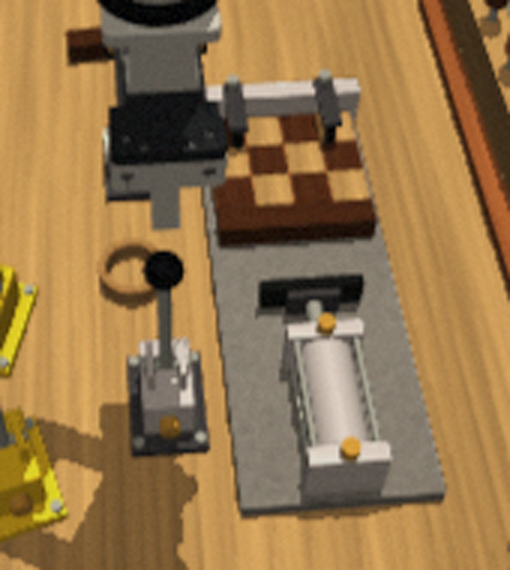

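The view shows the strip tight on the panel at (295,220), parallel and level at its ends. The lever is upright, the shoe is back, and the tool is clear. Handing in.

```bash
python3 -c "
from rig import job_done; print(job_done())"
```

```text
the job is handed in; nothing more can be done
None
```

I laid the strip in the gap, squeezed it tight against the panel for more than 3.5 s and let the lever return to upright; the last images show the strip tight, the shoe drawn back and the arm clear, and the job is handed in with no verdict returned.

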